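# Set out a servo bench test

### The arm

A 6-joint arm with a two-finger parallel gripper is mounted at the origin on a cart in front of the work surface, level with it; the furniture and walls round the work are solid. World frame = base frame: x ahead of the robot, y to its left, z up, the work surface at z = 0. Lengths are in m, angles in rad, forces in N, time in s.
With the tool pointing down it reaches from about 0.325 to 0.9 m from the base axis. Payload 3.5 kg.
Tool frame: the origin (TCP) lies midway between the tips of the shut fingers; the grasp point (between the pads) lies manip.grip_depth behind it (manip.grip_depth is the distance from the TCP to the grasp point, in m); z points along the fingers, y is the line along which they close (so a half turn about z gives the same grasp; the last joint's range is limited). The gripper opens to 85 mm and grips with 20 to 120 N. Pads are 22 mm wide; open, the fingers measure 114 mm over their backs; the gripper's body (76 mm by 85 mm) begins 54 mm behind the grasp point. The pads swing forward as they close: fully open they stand 13 mm farther back than shut.
Start: joints at [1.141, 0.276, -0.026, 1.268, 0, 1.467], TCP at [0.201, 0.592, 0.231] pointing down, gripper open.
Joint ranges: [-3.12, 3.12], [-0.85, 1.88], [-1.08, 1.24], [-1.95, 2.15], [-1.57, 1.53], [-3.14, 3.14]. Speed limits (rad/s): [2.57, 2.57, 3.14, 3.14, 3.14, 3.14].

### API

Orientations are given as a rotation vector (axis times angle).
In Python, from plant import sensors, camera, manip, finder gives the robot as it stands. The module is installed in compiled form; this text tells all that it offers.
- The arm moves only by the tool jog_arm, never from a script. Its argument "plan" is one flat list of numbers, 7 for each row, row after row: the opening, from -1 (shut) to 1 (fully open), so that 0 is half open, then the shift along the tool's x, y, z in cm, then the turn, a rotation vector about the tool's x, y, z in degrees. In form: [fingers, tx, ty, tz, rx, ry, rz, fingers, tx, ty, tz, rx, ry, rz, ...]. A call has 1 to 8 rows; each row is the pose to reach, as a shift and turn from the pose commanded when the call began, along the tool's axes at that moment; what a row does not reach only later rows make up. A row lasts 1/10 s, in which the tool goes at most 50 mm and 8.59 degrees, less where a joint would pass 70% of its speed; a pose out of reach is approached as far as the arm can. A call with a gripper value outside its range is refused whole. The fingers move at their own pace and stop on an object; "grip_force" is the grip in N (left out, the last holds). Time passes only in rows, so rows that repeat a pose let the fingers close. It gives the time, the measured TCP pose, the force, the opening and the grip force at its end, in the units of the state.
- sensors.get_state(): the state, without advancing time (a new reading comes with each control period).
- camera(name): name is "side" or "top"; returns a dict with "frame" (480x640x3 uint8, red, green, blue), "range_z" (480x640 float32, m along the optical axis (not along the pixel's ray), 0 where there is no reading), "fov_y" (degrees; the focal length in pixels is half the picture's height over the tangent of half this angle, whatever the lens; pixels are square), "cx", "cy" (the principal point, pixels), "xyz" and "orientation" of the camera in the world. Camera axes: x right, y down, z forward; pixel columns grow to the right and rows downward; lengths in m; the calibration is good to about 2 mm. A picture is of the moment at which its call begins.
- manip.close_job(): hands the job in; it is judged then, once.
Trained networks look in a picture, given as the dict that the camera call returned (one of the last four; its "shot" number tells which), for a name from the list of things; names that differ only in an ending like _2 or _b are one class to them, and where a whole thing is asked for, a point or a joint stands for the part that bears it (a point fixed in the world has none). Each returns a list of dicts, best first, with "confidence" (0 to 1); they miss things now and then, are a little off and sometimes report something else, mostly with a low value. They report only what shows in the picture. A call takes as long as a camera call. They do not tell look-alikes from the thing itself.
- finder.boxes_of(name, picture): "rect" ([left, top, right, bottom] in pixels, round what is visible of it).
- finder.masks_of(name, picture): "pixels" (480x640 bool, what is visible of it) and "rect" ([left, top, right, bottom] in pixels, round what is visible of it).
The state is a dict: "time_s": time; "qpos": joint angles; "qd": joint speeds; "joint_efforts": joint torques, N m; "tool_pos": TCP position; "ee_rot": TCP orientation; "force": force on the tool from outside, world axes, zero at the start; "moment": the same for the moment, N m; "grip_width": opening from 0.0 (shut) to 1.0 (fully open); "grip_force": force on a finger pad.
Only numpy, scipy, OpenCV 4.12 (cv2) and the standard library are available. Lean on these libraries where they do the work, as an engineer would, in place of code of your own. Each camera call takes 0.05 s, during which the arm holds its last target. There are 200 camera calls.

### The job

Set out the servo test on the bench: press the black riser block onto the four studs of the base tile until it sits fully home, and stand the servo upright in the middle of the riser. Lay the cell holder flat behind the tile (the side away from the robot), centred on it and parallel to its rear edge, leaving a gap of about 3 cm; lay the grey memory stick flat beside the dark instrument case, on the long side that faces towards the tile, centred on that side and parallel to it, again with a gap of about 3 cm. Let go of everything.

Things in the scene. Friction and masses are not known exactly. Their poses are not given: they have to be found in the camera images.
- tile_top (a point): Base tile, fixed to the bench: aluminium square plate 64 x 64 mm, 8 mm thick, with four round studs (9 mm diameter, 7 mm tall, the upper 4 mm tapering to 4.4 mm) at +-14 mm in x and y from the centre. This point is the middle of its upper face (8 mm above the bench, at the foot of the studs). Its x axis points away from the robot (within about 10 degrees), so 'behind' is +x; y points to the robot's left; z up.
- tester_center (a point): Instrument case, fixed to the bench: flat dark case with an orange label, 60 x 85 x 26 mm (x, y, z). This point is its centre, 13 mm above the bench. It lies with its 85 mm length along its own y (roughly along the robot's line of sight), so its long sides are at +-30 mm in its own x; its x axis points roughly to the robot's left. The tile may be on either side of it.
- riser_center (a point): Riser block, loose: black plastic block 44 x 44 x 22 mm, 60 g, about equal from all four sides, with tiny bright screw heads in its top corners and a flat top. Four square sockets (12 mm wide, 10 mm deep) in its underside at +-14 mm in x and y fit over the tile's studs with bevelled mouths and 1.5 mm play all round, in any quarter turn. This point is its centre, 11 mm above its underside; z up. Sits 11 mm above tile_top when fully home. Grasp across two opposite sides.
- servo_center (a point): Servo, loose: small grey servo, 35 g, housing 20 x 34 mm and 20 mm tall (x, y, z; with its mounting ears 46 mm long in y), with a black knob (13 mm diameter, up to 35 mm above the underside) at y = +4 mm. This point is the centre of the housing, 10 mm above the underside; z up. Grasp the housing across its 20 mm width (x). Which way it is turned on the riser does not matter.
- holder_center (a point): Cell holder, loose: flat black tray holding two AA cells, 33 x 94 x 17 mm (x, y, z), 75 g, lying in the row of things just behind the wheeled board (a similar one far off at the back right is not meant). This point is its centre, 8 mm above the underside; long axis y, z up. Grasp across its 33 mm width (x).
- dongle_center (a point): Memory stick, loose: small grey stick with a bright plug end, 16 x 59 x 8 mm (x, y, z), 12 g. This point is its centre, 4 mm above the underside; long axis y, z up. Grasp across its 16 mm width (x).
Things that resemble listed ones, but are neither listed nor needed, are in the scene too. Of the things shaped like the part that bears tile_top, the aluminium one is meant.

How it is judged:
By the outcome, as a careful person would: the job done as asked, in the order asked, and still so for the second after the job is handed in, with the robot touching nothing.
It also fails if it takes over 134 s, if anything falls off the work surface, if the arm or the gripper's body presses on something with over 40 N, if the wrist force passes 120 N, or if a joint passes its speed limit or range.

## Working session

There is one attempt and no reset: what is moved stays moved. The work goes in short steps, Python scripts to look and compute and a tool call to move; the robot and the scene stay as the last step left them, time stands still between calls to the robot, and variables do not carry over. Pictures are saved under pics/ and viewed, at most 14 in all, crops included, and the job is handed in when it is done.

Besides the shell and the picture viewer there is one more tool, called after "Call:" by a JSON object that holds its "method" and its "body", one argument or row to a line. jog_arm: Moves the arm, as the interface text tells. Its arguments: {"type":"object","properties":{"plan":{"type":"array"},"grip_force":{"type":"number"}},"required":["plan"]}

```bash
mkdir -p pics; cat > h.py <<'E'
import numpy as np, cv2, pickle
from scipy.spatial.transform import Rotation as R
from plant import sensors, camera, manip, finder
def K(p): return 240/np.tan(np.radians(p["fov_y"])/2)
def rot(p):
    o=np.array(p["orientation"],float)
    return R.from_rotvec(o).as_matrix() if o.size==3 else (o if o.shape==(3,3) else R.from_quat(o).as_matrix())
def world(p):
    f=K(p); v,u=np.mgrid[0:480,0:640]; z=p["range_z"]
    c=np.stack([(u-p["cx"])*z/f,(v-p["cy"])*z/f,z],-1)
    w=c@rot(p).T+np.array(p["xyz"]); w[z==0]=np.nan; return w
def save(p,n,box=None,s=1):
    im=p["frame"][...,::-1]
    if box: im=im[box[1]:box[3],box[0]:box[2]]
    cv2.imwrite("pics/"+n,cv2.resize(im,None,fx=s,fy=s,interpolation=cv2.INTER_CUBIC))
E
python3 - <<'E'
from h import *
for n in ("side","top"):
    p=camera(n); save(p,n+"0.png"); pickle.dump(p,open(n+".pkl","wb"))
    print(n,p["xyz"],p["orientation"],p["fov_y"],p["cx"],p["cy"])
    w=world(p)
    for t in ("tile_top","tester_center","riser_center","servo_center","holder_center","dongle_center"):
        for m in finder.masks_of(t,p):
            q=w[m["pixels"]]; print(t,round(m["confidence"],2),np.round(m["rect"]),np.nanmedian(q,0).round(3),np.nanpercentile(q[:,2],95).round(3))
s=sensors.get_state(); print({k:np.round(v,3) for k,v in s.items()}, manip.grip_depth)
E
```

```text
side [ 0.53432151 -0.67559812  0.69803024] [-2.28172556  0.03386363 -0.04467558] 57.16916038664057 323.2914925777277 240.30708234369786
tile_top 0.66 [319. 173. 340. 188.] [0.609 0.386 0.007] 0.012
tile_top 0.53 [357. 311. 383. 352.] [ 0.655 -0.153  0.014] 0.017
tester_center 0.61 [276. 164. 306. 181.] [0.488 0.408 0.024] 0.027
riser_center 0.76 [338. 404. 372. 439.] [ 0.612 -0.337  0.021] 0.024
servo_center 0.77 [357. 362. 373. 385.] [ 0.634 -0.251  0.019] 0.034
servo_center 0.35 [299. 203. 324. 216.] [0.569 0.263 0.008] 0.013
holder_center 0.76 [355. 308. 381. 351.] [ 0.655 -0.152  0.014] 0.017
dongle_center 0.74 [356. 287. 367. 307.] [ 0.654 -0.054  0.006] 0.009
top [0.42866659 0.0383294  1.46306872] [-2.19623761  2.15006884 -0.09458667] 49.24239662470751 327.10606625952755 240.04217025419075
tile_top 0.97 [191. 209. 215. 235.] [0.604 0.398 0.009] 0.015
tile_top 0.74 [240. 234. 269. 253.] [0.549 0.254 0.009] 0.015
tester_center 0.95 [174. 248. 198. 281.] [0.485 0.43  0.027] 0.032
riser_center 0.77 [451. 216. 471. 235.] [ 0.609 -0.325  0.021] 0.026
servo_center 0.73 [352. 204. 377. 210.] [ 0.651 -0.048  0.007] 0.013
servo_center 0.66 [423. 211. 438. 220.] [ 0.633 -0.243  0.019] 0.034
holder_center 0.64 [380. 199. 414. 214.] [ 0.652 -0.14   0.013] 0.02
dongle_center 0.21 [379. 202. 412. 216.] [ 0.651 -0.142  0.014] 0.02
{'time_s': np.float64(0.7), 'qpos': array([ 1.141,  0.276, -0.026,  1.268, -0.   ,  1.467]), 'qd': array([ 0.   ,  0.001,  0.   , -0.003, -0.   , -0.001]), 'joint_efforts': array([-1.0000e-03, -4.4532e+01,  2.9548e+01,  1.0000e-03, -0.0000e+00,
        0.0000e+00]), 'tool_pos': array([0.201, 0.592, 0.231]), 'ee_rot': array([0.511, 3.1  , 0.   ]), 'force': array([ 0.893,  0.747, -0.381]), 'moment': array([0.011, 0.038, 0.047]), 'grip_force': np.float64(0.0), 'grip_width': np.float64(1.005)} 0.0187
```

View pics/top0.png

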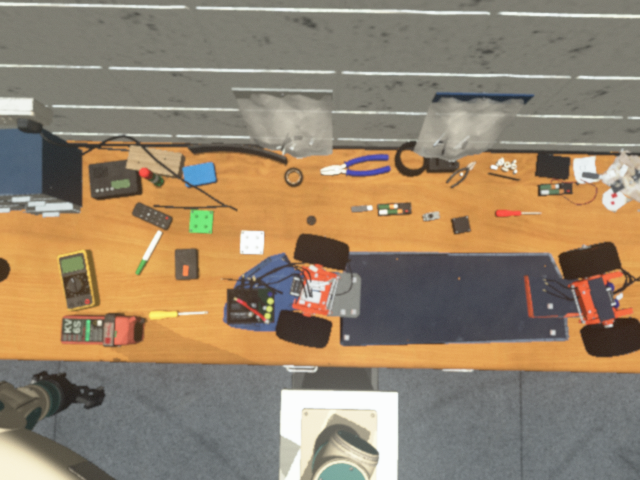

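View pics/side0.png

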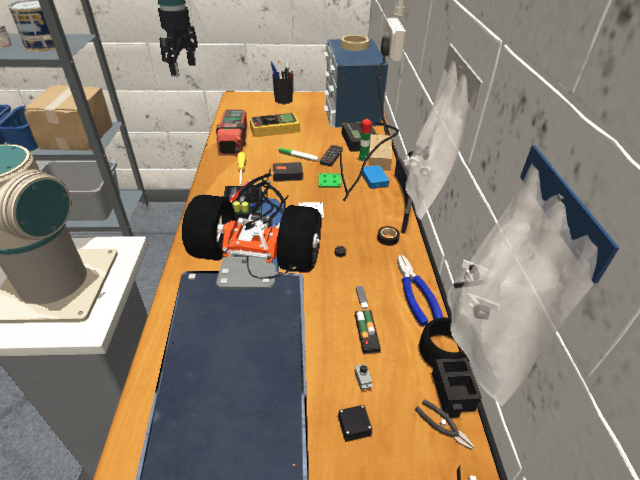

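```bash
python3 - <<'E'
from h import *
for n in ("top","side"):
    p=pickle.load(open(n+".pkl","rb")); w=world(p)
    hsv=cv2.cvtColor(p["frame"],cv2.COLOR_RGB2HSV)
    wood=(hsv[...,0]>8)&(hsv[...,0]<20)&(hsv[...,1]>120)&(abs(w[...,2])<.05)
    v,u=np.nonzero(wood); print(n,len(u))
    for a in range(0,640,80):
        print([ (lambda s: f"{np.nanmedian(w[...,2][v[s],u[s]])*1000:.1f}" if s.sum()>60 else "-")((u>=a)&(u<a+80)&(v>=b)&(v<b+60)) for b in range(0,480,60)])
def top(p,t,rect,dz=.004):
    w=world(p)
    for m in finder.masks_of(t,p):
        pass
top_=camera("top"); side=camera("side")
for t in ("tile_top","riser_center","servo_center","holder_center","dongle_center","tester_center"):
    for nm,p in (("top",top_),("side",side)):
        w=world(p)
        for m in finder.masks_of(t,p):
            q=w[m["pixels"]]; q=q[np.isfinite(q[:,2])]
            h=np.percentile(q[:,2],60); k=q[abs(q[:,2]-h)<.006]
            (c,s,a)=cv2.minAreaRect((k[:,:2]*1000).astype(np.float32))
            print(t,nm,round(m["confidence"],2),np.round(c,1),np.round(s,1),round(a,1),"z",(h*1000).round(1),len(k),np.round(m["rect"]))
a=cv2.resize(top_["frame"][190:300,160:280],None,fx=3.3,fy=3.3,interpolation=cv2.INTER_CUBIC)
b=cv2.resize(top_["frame"][190:245,340:480],None,fx=5,fy=5,interpolation=cv2.INTER_CUBIC)
im=np.zeros((275+363+5,800,3),np.uint8)[:600]
a=cv2.resize(a,None,fx=.85,fy=.85); im[:a.shape[0],:a.shape[1]]=a; im[600-b.shape[0]:600,:b.shape[1]]=b
cv2.imwrite("pics/crop1.png",im[...,::-1])
E
```

```text
top 77329
['-', '-', '-', '1.6', '1.9', '1.7', '-', '-']
['-', '-', '1.8', '1.4', '1.3', '1.7', '-1.9', '-']
['-', '-', '1.1', '1.1', '1.0', '0.9', '-1.0', '-']
['-', '-', '0.6', '0.5', '0.2', '0.7', '-0.7', '-']
['-', '-', '0.3', '0.1', '-0.1', '0.1', '-1.3', '-']
['-', '-', '0.3', '-0.2', '-0.3', '-0.1', '-0.8', '-']
['-', '-', '-0.4', '-0.7', '-0.7', '-0.5', '-1.3', '-']
['-', '-', '-0.4', '-0.9', '-0.9', '-0.6', '-1.6', '-']
side 52539
['-', '-', '-', '-', '-', '-', '-', '-']
['-', '-', '-', '-', '-2.9', '-0.6', '-0.3', '-0.3']
['-', '-1.3', '-1.1', '-1.1', '-0.5', '-0.3', '-', '-']
['-', '-0.9', '-0.8', '-0.5', '-0.1', '-0.2', '-0.1', '0.2']
['-', '-1.0', '-0.6', '-0.5', '-0.3', '-0.2', '-0.1', '0.0']
['-', '-', '-', '-0.3', '-0.2', '-0.1', '-0.0', '0.0']
['-', '-', '-', '-', '-', '-', '-', '0.1']
['-', '-', '-', '-', '-', '-', '-', '-']
tile_top top 0.96 [604.3 398.5] [63.1 65.6] 0.9 z 9.7 463 [192. 211. 215. 237.]
tile_top top 0.92 [549.7 254.4] [65.  62.3] 1.6 z 9.7 472 [242. 231. 265. 257.]
tile_top side 0.66 [609.5 392.1] [68.6 61.6] 88.2 z 7.7 283 [318. 175. 340. 188.]
til
[... 164 characters left out ...]
]
riser_center side 0.8 [ 613.  -331.6] [44.1 45.4] 11.1 z 21.7 757 [338. 403. 372. 441.]
servo_center side 0.66 [ 636.  -249.3] [20.  44.4] 11.6 z 19.5 200 [357. 365. 373. 389.]
servo_center side 0.63 [ 654.7 -146.9] [32.7 93.2] 4.3 z 14.2 665 [354. 311. 383. 353.]
holder_center top 0.95 [ 651.3 -141.5] [32.4 93.6] 3.9 z 14.9 332 [378. 200. 414. 216.]
holder_center side 0.72 [ 654.7 -147.3] [32.4 92.4] 4.2 z 14.3 642 [355. 311. 382. 350.]
dongle_center top 0.57 [651.9 -50.6] [15.5 50.5] 2.3 z 7.8 91 [350. 204. 374. 211.]
tester_center top 0.87 [485.  431.4] [83.7 61.9] 3.1 z 27.2 634 [175. 247. 200. 284.]
tester_center side 0.84 [488.6 426.1] [84.1 65.2] 4.3 z 25.0 361 [272. 161. 307. 180.]
```

View pics/crop1.png

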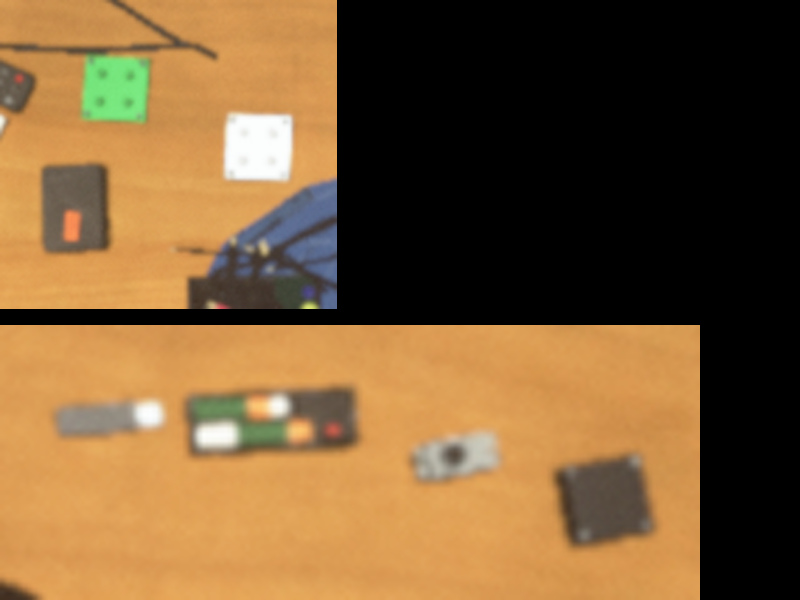

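```bash
cat >> h.py <<'E'
def wl(p):
    "world points with the camera levelled on the bench"
    w=world(p); hsv=cv2.cvtColor(p["frame"],cv2.COLOR_RGB2HSV)
    ok=(hsv[...,0]>8)&(hsv[...,0]<20)&(hsv[...,1]>120)&(abs(w[...,2])<.006)
    q=w[ok]; A=np.c_[q[:,:2],np.ones(len(q))]; s=np.linalg.lstsq(A,q[:,2],rcond=None)[0]
    n=np.array([-s[0],-s[1],1]); n/=np.linalg.norm(n)
    Q=R.align_vectors([[0,0,1]],[n])[0].as_matrix(); c=np.array(p["xyz"])
    w=(w-c)@Q.T+c; w[...,2]-=np.nanmedian(w[ok][:,2]); return w
def find(p,w,t,h,tol=.004):
    o=[]
    for m in finder.masks_of(t,p):
        q=w[m["pixels"]]; k=q[abs(q[:,2]-h)<tol]
        if len(k)<15: continue
        c,s,a=cv2.minAreaRect((k[:,:2]*1000).astype(np.float32))
        o.append((t,round(m["confidence"],2),np.round(c,1),np.round(s,1),round(a,1),len(k)))
    return o
def go(x,y,z,psi):
    "shift (cm) and turn (deg) in tool axes to TCP x,y,z with tool-y heading psi (deg), tool down"
    s=sensors.get_state(); T=R.from_rotvec(s["ee_rot"])
    a=np.radians(psi); Y=np.array([np.cos(a),np.sin(a),0]); Z=np.array([0,0,-1.]); G=R.from_matrix(np.c_[np.cross(Y,Z),Y,Z])
    d=T.inv().apply(np.array([x,y,z])-s["tool_pos"])*100; r=(T.inv()*G).as_rotvec(degrees=True)
    print("t",s["time_s"].round(2),"pos",np.round(s["tool_pos"],4),"head",np.degrees(np.arctan2(*T.as_matrix()[[1,0],1])).round(2),"-> shift",d.round(2),"turn",r.round(2))
E
python3 - <<'E'
from h import *
for n in ("top","side"):
    p=camera(n); w=wl(p); print(n)
    for t,h in (("tile_top",.008),("riser_center",.022),("servo_center",.02),("holder_center",.014),("dongle_center",.008),("tester_center",.026)):
        for r in find(p,w,t,h): print(*r)
    if n=="top":
        for nm,(a,b,c,d) in dict(wire=(200,195,242,215),car=(222,255,292,325),wheel=(295,235,345,345),wire2=(205,270,235,285),back=(150,150,240,200)).items():
            q=w[b:d,a:c].reshape(-1,3); q=q[q[:,2]>.006]; print(nm,len(q),"zmax",np.nanmax(q[:,2],initial=0).round(3)); 
            if nm[:4]=="wire":print(q[np.argsort(q[:,1])][::max(1,len(q)//10)].round(3).tolist())
go(.611,-.33,.12,90)
E
```

```text
top
tile_top 0.8 [549.4 252.7] [64.9 62.5] 1.4 398
tile_top 0.76 [604.5 396.7] [66.4 64. ] 86.7 412
tile_top 0.63 [651.5 -51.3] [16.4 54. ] 6.5 86
riser_center 0.79 [ 609.7 -328.4] [43.5 45.2] 11.3 206
servo_center 0.44 [ 631.  -245.5] [17.9 39.9] 17.7 45
holder_center 0.62 [ 651.6 -143.3] [33.9 93.5] 4.1 273
dongle_center 0.51 [651.6 -52.3] [16.5 55.9] 6.4 90
tester_center 0.59 [484.9 429.1] [84.2 60.5] 4.4 524
wire 162 zmax 0.016
[[0.637, 0.289, 0.008], [0.659, 0.313, 0.007], [0.65, 0.328, 0.011], [0.662, 0.341, 0.007], [0.662, 0.352, 0.006], [0.672, 0.363, 0.009], [0.675, 0.369, 0.008], [0.677, 0.374, 0.012], [0.635, 0.381, 0.01], [0.646, 0.391, 0.007], [0.632, 0.402, 0.007]]
car 3868 zmax 0.145
wheel 4968 zmax 0.152
wire2 34 zmax 0.102
[[0.443, 0.283, 0.098], [0.445, 0.289, 0.092], [0.443, 0.293, 0.098], [0.445, 0.296, 0.095], [0.445, 0.301, 0.1], [0.471, 0.306, 0.006], [0.445, 0.309, 0.098], [0.452, 0.316, 0.007], [0.435, 0.329, 0.009], [0.462, 0.35, 0.007], [0.448, 0.362, 0.011], [0.467, 0.375, 0.006]]
back 1938 zmax 0.122
side
tile_top 0.88 [610.5 393.5] [65.7 64.9] 89.1 251
tile_top 0.56 [567.1 263.3] [39.7 73.1] 48.3 102
tile_top 0.39 [489.7 400.8] [80.1  9.9] 1.3 66
riser_center 0.83 [ 612.1 -330.6] [43.4 45. ] 11.2 724
servo_center 0.87 [ 635.4 -248.8] [20.3 42.1] 11.5 156
holder_center 0.56 [ 654.3 -145.2] [33.6 95.6] 4.0 647
dongle_center 0.53 [654.1 -54. ] [17.  61.7] 5.3 166
tester_center 0.73 [488.  425.9] [83.5 64.1] 2.7 340Traceback (most recent call last):
  File "<stdin>", line 10, in <module>
  File "h.py", line 37, in go
    print("t",s["time_s"].round(2),"pos",np.round(s["tool_pos"],4),"head",np.degrees(np.arctan2(*T.as_matrix()[[1,0],1])).round(2),"-> shift",d.round(2),"turn",r.round(2))
              ^^^^^^^^^^^^^^^^^
AttributeError: 'float' object has no attribute 'round'
```

```bash
sed -i 's/s\["time_s"\].round(2)/round(float(s["time_s"]),2)/' h.py; python3 -c "
from h import *
go(.611,-.3295,.16,101.2)"
```

```text
t 2.1 pos [0.2006 0.5919 0.2313] head 71.28 -> shift [-68.44 -74.1    7.13] turn [  0.     0.   -29.92]
```

Call:
{"method": "jog_arm", "body": {
  "plan": [1, -6, -6, 0, 0, 0, -5, 1, -12, -12, 0, 0, 0, -10, 1, -16, -17, 0, 0, 0, -15, 1, -20, -22, 0, 0, 0, -20, 1, -24, -26, 0, 0, 0, -25, 1, -27, -29, 0, 0, 0, -30, 1, -30, -33, 0, 0, 0, -30, 1, -33, -36, 0, 0, 0, -30]
}}

```text
time_s: 2.9
tool_pos: [0.3628, 0.2245, 0.2317]
ee_rot: [-0.309, 3.125, 0.0]
force: [0.6, 0.7, 0.4]
grip_width: 1.001
grip_force: 0.0
```

```bash
python3 -c "
from h import *
go(.611,-.3295,.16,101.2)"
```

```text
t 2.9 pos [0.3628 0.2245 0.2317] head 101.31 -> shift [-13.47 -59.19   7.17] turn [0.01 0.07 0.11]
```

Call:
{"method": "jog_arm", "body": {
  "plan": [1, -1.1, -4.8, 0, 0, 0, 0, 1, -2.2, -9.6, 0, 0, 0, 0, 1, -3.3, -14.4, 0, 0, 0, 0, 1, -4.4, -19.2, 0, 0, 0, 0, 1, -5.5, -24, 0, 0, 0, 0, 1, -6.6, -28.8, 0, 0, 0, 0, 1, -7.7, -33.6, 0, 0, 0, 0, 1, -8.8, -38.4, 0, 0, 0, 0]
}}

```text
time_s: 3.7
tool_pos: [0.5244, -0.1353, 0.2316]
ee_rot: [-0.308, 3.126, -0.0]
force: [0.8, 0.8, 0.1]
grip_width: 1.0
grip_force: 0.0
```

```bash
python3 -c "
from h import *
go(.611,-.3295,.10,101.2)"
```

```text
t 3.7 pos [ 0.5244 -0.1353  0.2316] head 101.24 -> shift [ -4.7  -20.74  13.16] turn [-0.01  0.04  0.04]
```

Call:
{"method": "jog_arm", "body": {
  "plan": [0.4, -1.1, -4.8, 2, 0, 0, 0, 0.4, -2.2, -9.6, 5, 0, 0, 0, 0.4, -3.3, -14.4, 8, 0, 0, 0, 0.4, -4.4, -19.2, 11, 0, 0, 0, 0.4, -4.7, -20.7, 13.2, 0, 0, 0, 0.4, -4.7, -20.7, 13.2, 0, 0, 0, 0.4, -4.7, -20.7, 13.2, 0, 0, 0]
}}

```text
time_s: 4.4
tool_pos: [0.6093, -0.3269, 0.0972]
ee_rot: [0.306, -3.124, -0.004]
force: [-0.6, -0.2, 1.1]
grip_width: 0.697
grip_force: 0.0
```

```bash
python3 - <<'E'
from h import *
t=camera("top"); s=camera("side"); w=wl(s)
for r in find(s,w,"riser_center",.022): print(*r)
go(.611,-.3295,.004,101.2)
print(sensors.get_state()["grip_width"])
# finger points above the bench near the TCP
g=w[(w[...,2]>.085)&(w[...,2]<.17)&(abs(w[...,0]-.611)<.09)&(abs(w[...,1]+.33)<.09)]
pickle.dump((s,w),open("s.pkl","wb"))
for lo in np.arange(.085,.17,.01):
    k=g[(g[:,2]>lo)&(g[:,2]<lo+.01)]; 
    if len(k)>5: print(lo.round(3),len(k),k.min(0).round(3)[:2],k.max(0).round(3)[:2])
save(s,"side1.png",(240,260,480,480),2.5)
E
```

```text
riser_center 0.62 [ 612.5 -331.7] [43.7 43. ] 11.2 642
t 4.55 pos [ 0.6109 -0.3263  0.1012] head 101.33 -> shift [ 0.07 -0.3   9.72] turn [-0.07  0.1   0.13]
0.6986940350985588
0.105 51 [ 0.593 -0.371] [ 0.623 -0.294]
0.115 61 [ 0.593 -0.371] [ 0.625 -0.294]
0.125 44 [ 0.593 -0.372] [ 0.612 -0.296]
0.135 27 [ 0.593 -0.37 ] [ 0.611 -0.294]
0.145 53 [ 0.592 -0.389] [ 0.634 -0.297]
0.155 120 [ 0.605 -0.392] [ 0.633 -0.36 ]
0.165 59 [ 0.599 -0.392] [ 0.634 -0.349]
```

View pics/side1.png

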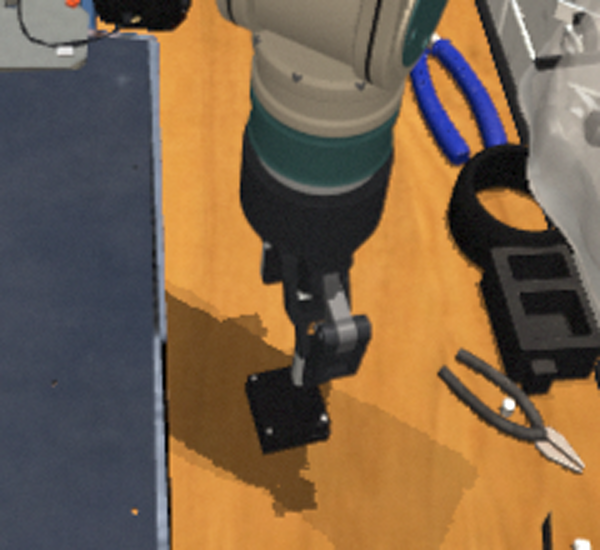

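Call:
{"method": "jog_arm", "body": {
  "plan": [0.4, 0, -0.4, 3, 0, 0, 0, 0.4, 0, -0.4, 6, 0, 0, 0, 0.4, 0, -0.4, 8.5, 0, 0, 0, 0.4, 0, -0.4, 9.6, 0, 0, 0, 0.4, 0, -0.4, 9.6, 0, 0, 0, 0.4, 0, -0.4, 9.6, 0, 0, 0]
}}

```text
time_s: 5.15
tool_pos: [0.6123, -0.331, 0.0053]
ee_rot: [-0.309, 3.124, -0.003]
force: [-0.5, 0.3, 0.5]
grip_width: 0.698
grip_force: 0.0
```

Call:
{"method": "jog_arm", "body": {
  "plan": [-0.2, 0, 0, 0, 0, 0, 0, -0.2, 0, 0, 0, 0, 0, 0, -0.2, 0, 0, 0, 0, 0, 0, -0.2, 0, 0, 0, 0, 0, 0, -0.2, 0, 0, 0, 0, 0, 0],
  "grip_force": 40
}}

```text
time_s: 5.65
tool_pos: [0.613, -0.3319, 0.0059]
ee_rot: [-0.308, 3.123, -0.004]
force: [-0.4, 1.1, 6.5]
grip_width: 0.503
grip_force: 43.0
```

```bash
python3 -c "
from h import *
go(.613,-.332,.25,101.2);go(.5525,.25,.25,91.5)"
```

```text
t 5.65 pos [ 0.613  -0.3319  0.0059] head 101.28 -> shift [ -0.08  -0.08 -24.41] turn [-0.16  0.19  0.08]
t 5.65 pos [ 0.613  -0.3319  0.0059] head 101.28 -> shift [ -5.53  58.18 -24.55] turn [-0.14  0.2   9.78]
```

Call:
{"method": "jog_arm", "body": {
  "plan": [-0.2, 0, 0, -2, 0, 0, 0, -0.2, 0, 0, -6, 0, 0, 0, -0.2, 0, 0, -11, 0, 0, 0, -0.2, 0, 0, -16, 0, 0, 0, -0.2, 0, 1, -20, 0, 0, 0, -0.2, -0.3, 4, -23, 0, 0, 2, -0.2, -0.8, 8, -24.5, 0, 0, 4, -0.2, -1.3, 12.5, -24.5, 0, 0, 6]
}}

```text
time_s: 6.45
tool_pos: [0.6013, -0.2064, 0.2527]
ee_rot: [-0.139, 3.131, -0.006]
force: [0.8, 0.2, -0.6]
grip_width: 0.51
grip_force: 42.2
```

```bash
python3 -c "
from h import *
print(sensors.get_state()['grip_width']);go(.5525,.25,.25,91.5)"
```

```text
0.5096582271096902
t 6.45 pos [ 0.6013 -0.2064  0.2527] head 95.08 -> shift [ 0.82 45.89  0.08] turn [-0.22  0.4   3.58]
```

Call:
{"method": "jog_arm", "body": {
  "plan": [-0.2, 0.1, 4.8, 0, 0, 0, 1.5, -0.2, 0.2, 9.6, 0, 0, 0, 3, -0.2, 0.3, 14.4, 0, 0, 0, 3.6, -0.2, 0.4, 19.2, 0, 0, 0, 3.6, -0.2, 0.5, 24, 0, 0, 0, 3.6, -0.2, 0.6, 28.8, 0, 0, 0, 3.6, -0.2, 0.7, 33.6, 0, 0, 0, 3.6, -0.2, 0.8, 38.4, 0, 0, 0, 3.6]
}}

```text
time_s: 7.25
tool_pos: [0.5556, 0.1777, 0.2488]
ee_rot: [-0.046, 3.14, 0.0]
force: [0.7, 0.3, -0.9]
grip_width: 0.506
grip_force: 42.2
```

```bash
python3 -c "
from h import *
go(.5525,.25,.08,91.5)"
```

```text
t 7.25 pos [0.5556 0.1777 0.2488] head 91.66 -> shift [ 0.12  7.24 16.88] turn [0.   0.05 0.16]
```

Call:
{"method": "jog_arm", "body": {
  "plan": [-0.2, 0.1, 4, 0, 0, 0, 0, -0.2, 0.1, 7.2, 1, 0, 0, 0, -0.2, 0.1, 7.2, 5, 0, 0, 0, -0.2, 0.1, 7.2, 10, 0, 0, 0, -0.2, 0.1, 7.2, 14, 0, 0, 0, -0.2, 0.1, 7.2, 16.5, 0, 0, 0, -0.2, 0.1, 7.2, 16.5, 0, 0, 0, -0.2, 0.1, 7.2, 16.5, 0, 0, 0]
}}

```text
time_s: 8.05
tool_pos: [0.5531, 0.2478, 0.0837]
ee_rot: [0.046, -3.141, 0.0]
force: [-0.1, 0.1, 0.0]
grip_width: 0.504
grip_force: 42.2
```

```bash
python3 - <<'E'
from h import *
t=camera("top"); s=camera("side"); 
go(.5525,.25,.03,91.5)
for n,p in (("top",t),("side",s)):
    w=wl(p); print(n)
    for r in find(p,w,"riser_center",.096,.006): print(*r)
    for r in find(p,w,"tile_top",.008): print(*r)
    for lo in (.075,.085,.095,.105,.115,.125,.135):
        q=w[(w[...,2]>lo)&(w[...,2]<lo+.01)&(abs(w[...,0]-.5525)<.05)&(abs(w[...,1]-.25)<.06)]
        if len(q)>5: print(lo,len(q),q[:,:2].min(0).round(4),q[:,:2].max(0).round(4))
a=cv2.resize(t["frame"][200:290,190:310],(800,600))[:, :400*2]
b=cv2.resize(s["frame"][130:235,270:390],None,fx=3.3,fy=3.3,interpolation=cv2.INTER_CUBIC)
a=cv2.resize(t["frame"][195:300,190:310],None,fx=3.3,fy=3.3,interpolation=cv2.INTER_CUBIC)
cv2.imwrite("pics/tile1.png",np.hstack([a,b])[...,::-1])
E
```

```text
t 8.15 pos [0.5551 0.2484 0.0858] head 91.67 -> shift [0.28 0.16 5.58] turn [0.07 0.24 0.17]
top
0.095 24 [0.5294 0.2126] [0.5456 0.2416]
0.125 6 [0.5401 0.2061] [0.5506 0.2186]
0.135 16 [0.54   0.1953] [0.5627 0.2158]
side
riser_center 0.45 [555.8 237.6] [33.  41.7] 89.6 57
tile_top 0.62 [566.5 262.9] [46.9 83.9] 48.0 128
tile_top 0.48 [611.4 392.1] [57.5 64.3] 1.8 226
0.075 38 [0.5348 0.2224] [0.5767 0.2302]
0.085 45 [0.5325 0.2169] [0.5767 0.2601]
0.095 117 [0.5326 0.2088] [0.5769 0.2634]
0.105 34 [0.5447 0.2093] [0.5664 0.2244]
0.115 21 [0.547  0.2102] [0.5662 0.22  ]
0.125 7 [0.5423 0.1956] [0.5537 0.2176]
0.135 47 [0.5444 0.1913] [0.5677 0.2123]
```

View pics/tile1.png

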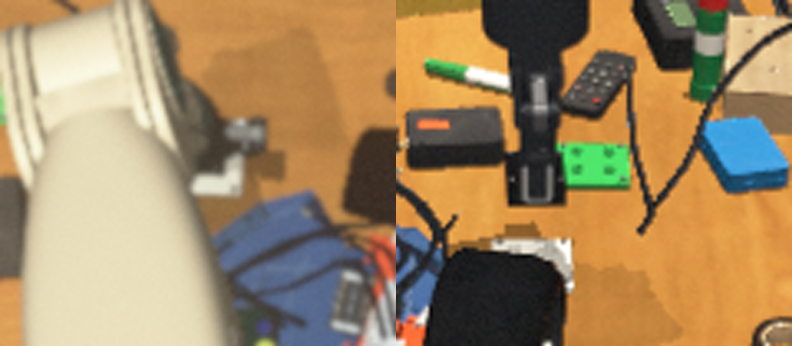

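```bash
python3 - <<'E'
from h import *
s=camera("side"); w=wl(s)
q=w[(abs(w[...,2]-.008)<.003)&(abs(w[...,0]-.56)<.06)&(abs(w[...,1]-.25)<.06)]
for y0 in np.arange(.215,.29,.01):
    k=q[abs(q[:,1]-y0)<.005]
    if len(k)>3: print(y0.round(3),len(k),np.sort(k[:,0])[-4:].round(4))
for x0 in (.56,.57,.58):
    k=q[abs(q[:,0]-x0)<.005]; 
    if len(k)>3: print("x",x0,np.sort(k[:,1])[[0,1,-2,-1]].round(4))
go(.553,.2515,.03,91.5)
E
```

```text
0.225 5 [0.5804 0.5829 0.583  0.5831]
0.235 9 [0.5807 0.5809 0.5835 0.5835]
0.245 12 [0.5786 0.581  0.5811 0.5838]
0.255 13 [0.5762 0.5764 0.5814 0.5815]
0.265 29 [0.5794 0.5818 0.5818 0.5819]
0.275 51 [0.5795 0.5798 0.5824 0.5824]
x 0.56 [0.2571 0.2582 0.2772 0.2774]
x 0.57 [0.2423 0.248  0.2778 0.2782]
x 0.58 [0.2166 0.2193 0.2794 0.2795]
t 8.4 pos [0.5541 0.2481 0.0848] head 91.67 -> shift [0.12 0.33 5.48] turn [0.04 0.15 0.17]
```

Call:
{"method": "jog_arm", "body": {
  "plan": [-0.2, 0.2, 0.3, 1, 0, 0, 0.2, -0.2, 0.2, 0.3, 3, 0, 0, 0.2, -0.2, 0.2, 0.3, 4.5, 0, 0, 0.2, -0.2, 0.2, 0.3, 5.5, 0, 0, 0.2, -0.2, 0.2, 0.3, 5.5, 0, 0, 0.2, -0.2, 0.2, 0.3, 5.5, 0, 0, 0.2]
}}

```text
time_s: 9.0
tool_pos: [0.5509, 0.2508, 0.028]
ee_rot: [0.04, -3.141, 0.0]
force: [-0.4, -0.2, -1.4]
grip_width: 0.503
grip_force: 42.2
```

Call:
{"method": "jog_arm", "body": {
  "plan": [-0.2, 0, 0, 0.2, 0, 0, 0, -0.2, 0, 0, 0.4, 0, 0, 0, -0.2, 0, 0, 0.6, 0, 0, 0, -0.2, 0, 0, 0.8, 0, 0, 0, -0.2, 0, 0, 0.8, 0, 0, 0, -0.2, 0, 0, 0.8, 0, 0, 0]
}}

```text
time_s: 9.6
tool_pos: [0.5509, 0.2507, 0.0203]
ee_rot: [0.04, -3.141, 0.0]
force: [-0.3, -0.2, 0.3]
grip_width: 0.507
grip_force: 42.2
```

Call:
{"method": "jog_arm", "body": {
  "plan": [-0.2, 0, 0, 0.15, 0, 0, 0, -0.2, 0, 0, 0.3, 0, 0, 0, -0.2, 0, 0, 0.45, 0, 0, 0, -0.2, 0, 0, 0.6, 0, 0, 0, -0.2, 0, 0, 0.7, 0, 0, 0, -0.2, 0, 0, 0.7, 0, 0, 0]
}}

```text
time_s: 10.2
tool_pos: [0.5511, 0.2512, 0.014]
ee_rot: [-0.041, 3.141, 0.001]
force: [-1.6, 1.6, 3.9]
grip_width: 0.504
grip_force: 42.7
```

Call:
{"method": "jog_arm", "body": {
  "plan": [-0.2, 0, 0, 0.15, 0, 0, 0, -0.2, 0, 0, 0.25, 0, 0, 0, -0.2, 0, 0, 0.25, 0, 0, 0]
}}

```text
time_s: 10.5
tool_pos: [0.5512, 0.2512, 0.0139]
ee_rot: [-0.041, 3.141, 0.001]
force: [-6.9, -0.8, 18.1]
grip_width: 0.506
grip_force: 44.3
```

Call:
{"method": "jog_arm", "body": {
  "plan": [0.4, 0, 0, 0, 0, 0, 0, 0.4, 0, 0, 0, 0, 0, 0, 0.4, 0, 0, -1, 0, 0, 0, 0.4, 0, 0, -4, 0, 0, 0, 0.4, 0, 0, -9, 0, 0, 0, 0.4, 0, 0, -14, 0, 0, 0, 0.4, 0, 0, -18, 0, 0, 0, 0.4, 0, 0, -20, 0, 0, 0]
}}

```text
time_s: 11.3
tool_pos: [0.5532, 0.2514, 0.2161]
ee_rot: [-0.04, 3.134, 0.003]
force: [1.6, 0.4, 0.3]
grip_width: 0.703
grip_force: 0.0
```

```bash
python3 -c "
from h import *
go(.636,-.2495,.22,11.5)"
```

```text
t 11.3 pos [0.5532 0.2514 0.2161] head 91.47 -> shift [ -6.99 -50.28  -0.43] turn [ 0.37  0.26 79.97]
```

Call:
{"method": "jog_arm", "body": {
  "plan": [0.4, -0.6, -4.5, 0, 0, 0, 8, 0.4, -1.3, -9.5, 0, 0, 0, 16, 0.4, -2, -14.3, 0, 0, 0, 24, 0.4, -2.7, -19, 0, 0, 0, 32, 0.4, -3.4, -24, 0, 0, 0, 40, 0.4, -4.1, -29, 0, 0, 0, 48, 0.4, -4.8, -33.8, 0, 0, 0, 56, 0.4, -5.5, -38.6, 0, 0, 0, 64]
}}

```text
time_s: 12.1
tool_pos: [0.6158, -0.1359, 0.2111]
ee_rot: [1.639, 2.68, -0.0]
force: [2.0, 0.4, -0.3]
grip_width: 0.698
grip_force: 0.0
```

```bash
python3 -c "
from h import *
p=camera('top'); w=wl(p)
for t,h in (('riser_center',.03),('tile_top',.008)):
    for r in find(p,w,t,h): print(*r)
go(.6355,-.249,.09,11.5)"
```

```text
tile_top 0.73 [549.3 252.4] [64.1 63.9] 88.8 194
tile_top 0.6 [605.8 396.5] [65.7 65.6] 86.6 408
t 12.25 pos [ 0.6161 -0.1369  0.2107] head 27.22 -> shift [-10.85  -3.4   12.08] turn [-1.000e-02  2.000e-02  1.572e+01]
```

Call:
{"method": "jog_arm", "body": {
  "plan": [0, -4, -1.2, 2, 0, 0, 8, 0, -8, -2.4, 5, 0, 0, 15.7, 0, -10.8, -3.4, 9, 0, 0, 15.7, 0, -10.8, -3.4, 12, 0, 0, 15.7, 0, -10.8, -3.4, 12, 0, 0, 15.7, 0, -10.8, -3.4, 12, 0, 0, 15.7]
}}

```text
time_s: 12.85
tool_pos: [0.635, -0.2436, 0.0906]
ee_rot: [-1.978, -2.437, 0.0]
force: [-0.6, -1.1, 1.0]
grip_width: 0.5
grip_force: 0.0
```

```bash
python3 - <<'E'
from h import *
s=camera("side"); p=camera("top")
w=wl(s)
for r in find(s,w,"servo_center",.02): print(*r)
go(.6355,-.249,.005,11.5)
w=wl(p); print("riser top", [ (np.isfinite(q[:,2]).sum(), np.nanmedian(q,0).round(4), np.nanmin(q,0).round(4),np.nanmax(q,0).round(4), R0) for q in [w[(abs(w[...,2]-.03)<.006)&(abs(w[...,0]-.55)<.04)&(abs(w[...,1]-.25)<.04)]] for R0 in [cv2.minAreaRect((q[:,:2]*1000).astype(np.float32))]])
E
```

```text
servo_center 0.62 [ 635.4 -248.9] [20.  42.6] 12.1 162
t 13.0 pos [ 0.6374 -0.2448  0.0938] head 11.87 -> shift [-0.35 -0.31  8.88] turn [0.2  0.15 0.37]
riser top [(np.int64(251), array([0.5484, 0.2502, 0.0297]), array([0.5265, 0.2293, 0.0242]), array([0.5716, 0.2721, 0.0358]), ((548.8800659179688, 250.7912139892578), (44.60249328613281, 42.21846389770508), 1.874510645866394))]
```

Call:
{"method": "jog_arm", "body": {
  "plan": [0, -0.35, -0.3, 3, 0, 0, 0.3, 0, -0.35, -0.3, 6, 0, 0, 0.3, 0, -0.35, -0.3, 8, 0, 0, 0.3, 0, -0.35, -0.3, 8.7, 0, 0, 0.3, 0, -0.35, -0.3, 8.7, 0, 0, 0.3, 0, -0.35, -0.3, 8.7, 0, 0, 0.3]
}}

```text
time_s: 13.6
tool_pos: [0.635, -0.2496, 0.006]
ee_rot: [1.985, 2.43, 0.001]
force: [-0.1, 0.7, 1.2]
grip_width: 0.501
grip_force: 0.0
```

Call:
{"method": "jog_arm", "body": {
  "plan": [-0.7, 0, 0, 0, 0, 0, 0, -0.7, 0, 0, 0, 0, 0, 0, -0.7, 0, 0, 0, 0, 0, 0, -0.7, 0, 0, 0, 0, 0, 0, -0.7, 0, 0, 0, 0, 0, 0],
  "grip_force": 30
}}

```text
time_s: 14.1
tool_pos: [0.6349, -0.2499, 0.0059]
ee_rot: [1.986, 2.43, 0.001]
force: [-0.3, 0.1, 6.0]
grip_width: 0.224
grip_force: 30.3
```

```bash
python3 -c "
from h import *
go(.5515,.251,.25,1.5)"
```

```text
t 14.1 pos [ 0.6349 -0.2499  0.0059] head 11.48 -> shift [ 50.7    1.86 -24.51] turn [0.17 0.1  9.98]
```

Call:
{"method": "jog_arm", "body": {
  "plan": [-0.7, 0, 0, -2, 0, 0, 0, -0.7, 0, 0, -6, 0, 0, 0, -0.7, 0, 0, -11, 0, 0, 0, -0.7, 0, 0, -16, 0, 0, 0, -0.7, 1, 0, -20, 0, 0, 0, -0.7, 4, 0.2, -23, 0, 0, 2, -0.7, 8, 0.4, -24.5, 0, 0, 4, -0.7, 12.5, 0.6, -24.5, 0, 0, 6]
}}

```text
time_s: 14.9
tool_pos: [0.6162, -0.1258, 0.2528]
ee_rot: [2.112, 2.317, 0.005]
force: [1.1, 0.6, 0.1]
grip_width: 0.222
grip_force: 29.5
```

```bash
python3 -c "
from h import *
print(sensors.get_state()['grip_width']);go(.5515,.251,.25,1.5)"
```

```text
0.2217363066996417
t 14.9 pos [ 0.6162 -0.1258  0.2528] head 5.28 -> shift [38.11 -2.97  0.15] turn [0.39 0.15 3.78]
```

Call:
{"method": "jog_arm", "body": {
  "plan": [-0.7, 4.8, -0.4, 0, 0, 0, 1.5, -0.7, 9.6, -0.8, 0, 0, 0, 3, -0.7, 14.4, -1.1, 0, 0, 0, 3.8, -0.7, 19.2, -1.5, 0, 0, 0, 3.8, -0.7, 24, -1.9, 0, 0, 0, 3.8, -0.7, 28.8, -2.3, 0, 0, 0, 3.8, -0.7, 33.6, -2.6, 0, 0, 0, 3.8, -0.7, 38.1, -3, 0, 0, 0, 3.8]
}}

```text
time_s: 15.7
tool_pos: [0.5473, 0.2528, 0.2489]
ee_rot: [2.188, 2.254, 0.0]
force: [0.9, -0.2, -0.1]
grip_width: 0.218
grip_force: 29.5
```

Call:
{"method": "jog_arm", "body": {
  "plan": [-0.7, 0, 0, 2, 0, 0, 0, -0.7, 0, 0, 6, 0, 0, 0, -0.7, 0, 0, 11, 0, 0, 0, -0.7, 0, 0, 15, 0, 0, 0, -0.7, 0, 0, 17, 0, 0, 0, -0.7, 0, 0, 17, 0, 0, 0, -0.7, 0, 0, 17, 0, 0, 0]
}}

```text
time_s: 16.4
tool_pos: [0.5482, 0.2508, 0.0791]
ee_rot: [-2.189, -2.254, 0.0]
force: [0.3, -0.0, -0.3]
grip_width: 0.222
grip_force: 29.5
```

```bash
python3 - <<'E'
from h import *
go(.5515,.251,.036,1.5)
s=camera("side"); w=wl(s)
q=w[(abs(w[...,2]-.03)<.004)&(abs(w[...,0]-.55)<.05)&(abs(w[...,1]-.25)<.05)]; print("riser top",len(q),cv2.minAreaRect((q[:,:2]*1000).astype(np.float32)))
for r in find(s,w,"servo_center",.094,.006): print(*r)
save(s,"servo1.png",(270,130,390,235),5)
E
```

```text
t 16.4 pos [0.5482 0.2508 0.0791] head 1.67 -> shift [0.01 0.33 4.31] turn [-0.01  0.01  0.17]
riser top 163 ((551.0067749023438, 249.80572509765625), (45.80830001831055, 44.42670822143555), 88.27328491210938)
```

View pics/servo1.png

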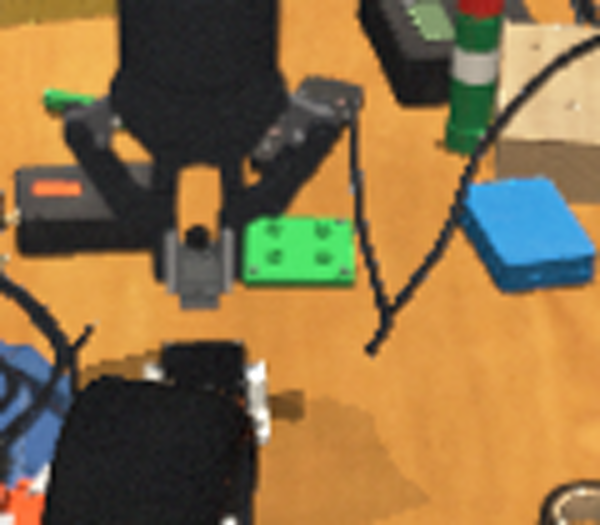

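Call:
{"method": "jog_arm", "body": {
  "plan": [-0.7, 0, 0.3, 1.5, 0, 0, 0, -0.7, 0, 0.3, 3, 0, 0, 0, -0.7, 0, 0.3, 3.7, 0, 0, 0, -0.7, 0, 0.3, 4.1, 0, 0, 0, -0.7, 0, 0.3, 4.3, 0, 0, 0, -0.7, 0, 0.3, 4.3, 0, 0, 0, -0.7, 0, 0.3, 4.3, 0, 0, 0]
}}

```text
time_s: 17.2
tool_pos: [0.5512, 0.251, 0.0359]
ee_rot: [2.189, 2.254, 0.0]
force: [-0.3, -0.8, 0.2]
grip_width: 0.223
grip_force: 29.6
```

Call:
{"method": "jog_arm", "body": {
  "plan": [-0.7, 0, 0, 0.1, 0, 0, 0, -0.7, 0, 0, 0.1, 0, 0, 0]
}}

```text
time_s: 17.4
tool_pos: [0.5513, 0.2511, 0.0358]
ee_rot: [2.188, 2.254, 0.0]
force: [-2.6, -1.6, 6.4]
grip_width: 0.221
grip_force: 30.3
```

Contact. Release gently and lift.

Call:
{"method": "jog_arm", "body": {
  "plan": [-0.5, 0, 0, 0, 0, 0, 0, -0.3, 0, 0, 0, 0, 0, 0, -0.2, 0, 0, 0, 0, 0, 0, -0.2, 0, 0, -2, 0, 0, 0, -0.2, 0, 0, -6, 0, 0, 0, -0.2, 0, 0, -11, 0, 0, 0, -0.2, 0, 0, -16, 0, 0, 0, -0.2, 0, 0, -19, 0, 0, 0]
}}

```text
time_s: 18.2
tool_pos: [0.5528, 0.2515, 0.2293]
ee_rot: [2.187, 2.252, 0.008]
force: [0.7, 0.8, 0.1]
grip_width: 0.402
grip_force: 0.0
```

```bash
python3 - <<'E'
from h import *
s=camera("side"); w=wl(s)
q=w[(abs(w[...,2]-.03)<.004)&(abs(w[...,0]-.55)<.05)&(abs(w[...,1]-.25)<.05)]; print("riser top",len(q),cv2.minAreaRect((q[:,:2]*1000).astype(np.float32)))
for h in (.05,.065):
    q=w[(abs(w[...,2]-h)<.004)&(abs(w[...,0]-.55)<.04)&(abs(w[...,1]-.25)<.04)]; print(h,len(q),cv2.minAreaRect((q[:,:2]*1000).astype(np.float32)))
for r in find(s,w,"holder_center",.014): print(*r)
go(.654,-.1455,.22,4)
E
```

```text
riser top 105 ((551.068603515625, 249.80609130859375), (47.68388366699219, 44.33967971801758), 88.1597671508789)
0.05 60 ((551.2705688476562, 248.30833435058594), (42.1495246887207, 18.08388900756836), 89.16666412353516)
0.065 14 ((550.8011474609375, 254.73330688476562), (10.661334037780762, 10.752076148986816), 57.237815856933594)
holder_center 0.84 [ 653.9 -144.9] [33.4 96.8] 4.8 636
t 18.3 pos [0.5549 0.2523 0.2312] head 1.68 -> shift [-40.05   8.73   1.09] turn [ 0.64 -0.18 -2.32]
```

Call:
{"method": "jog_arm", "body": {
  "plan": [0.3, -4.8, 1, 0, 0, 0, -1, 0.3, -9.6, 2.1, 0, 0, 0, -2.4, 0.3, -14.4, 3.1, 0, 0, 0, -2.4, 0.3, -19.2, 4.2, 0, 0, 0, -2.4, 0.3, -24, 5.2, 0, 0, 0, -2.4, 0.3, -28.8, 6.3, 0, 0, 0, -2.4, 0.3, -33.6, 7.3, 0, 0, 0, -2.4, 0.3, -38.4, 8.4, 0, 0, 0, -2.4]
}}

```text
time_s: 19.1
tool_pos: [0.6458, -0.1322, 0.2231]
ee_rot: [-2.14, -2.297, 0.001]
force: [1.1, -0.1, -0.2]
grip_width: 0.652
grip_force: 0.0
```

```bash
python3 -c "
from h import *
go(.654,-.1455,.06,4.2)"
```

```text
t 19.1 pos [ 0.6458 -0.1322  0.2231] head 4.07 -> shift [-1.4   0.76 16.3 ] turn [-0.12 -0.06 -0.13]
```

Call:
{"method": "jog_arm", "body": {
  "plan": [0.3, -1.2, 0.7, 3, 0, 0, 0, 0.3, -1.2, 0.7, 8, 0, 0, 0, 0.3, -1.2, 0.7, 13, 0, 0, 0, 0.3, -1.2, 0.7, 16, 0, 0, 0, 0.3, -1.2, 0.7, 16, 0, 0, 0, 0.3, -1.2, 0.7, 16, 0, 0, 0]
}}

```text
time_s: 19.7
tool_pos: [0.6533, -0.1416, 0.0638]
ee_rot: [-2.139, -2.297, 0.002]
force: [1.1, -0.3, 1.8]
grip_width: 0.651
grip_force: 0.0
```

```bash
python3 -c "
from h import *
go(.654,-.1455,.006,4.2)"
```

```text
t 19.7 pos [ 0.6533 -0.1416  0.0638] head 4.08 -> shift [-0.4   0.05  5.78] turn [-0.13 -0.05 -0.12]
```

Call:
{"method": "jog_arm", "body": {
  "plan": [0.3, -0.3, 0, 3, 0, 0, 0, 0.3, -0.3, 0, 5, 0, 0, 0, 0.3, -0.3, 0, 5.7, 0, 0, 0, 0.3, -0.3, 0, 5.7, 0, 0, 0, 0.3, -0.3, 0, 5.7, 0, 0, 0]
}}

```text
time_s: 20.2
tool_pos: [0.6561, -0.1453, 0.01]
ee_rot: [2.139, 2.297, 0.002]
force: [-0.3, -1.0, 0.0]
grip_width: 0.648
grip_force: 0.0
```

Call:
{"method": "jog_arm", "body": {
  "plan": [-0.5, 0, 0, 0, 0, 0, 0, -0.5, 0, 0, 0, 0, 0, 0, -0.5, 0, 0, 0, 0, 0, 0, -0.5, 0, 0, 0, 0, 0, 0, -0.5, 0, 0, 0, 0, 0, 0],
  "grip_force": 40
}}

```text
time_s: 20.7
tool_pos: [0.656, -0.1453, 0.0099]
ee_rot: [2.139, 2.297, 0.002]
force: [0.0, -0.9, 6.3]
grip_width: 0.37
grip_force: 39.6
```

```bash
python3 - <<'E'
from h import *
go(.631,.252,.25,1.5)
# where does the black wire lie near the holder's place?
for n in ("top","side"):
    p=camera(n); w=wl(p); g=p["frame"].max(2)
    m=(g<75)&(w[...,0]>.6)&(w[...,0]<.68)&(w[...,1]>.19)&(w[...,1]<.33)&(w[...,2]<.03)
    q=w[m]; q=q[np.argsort(q[:,1])]; print(n,len(q),q[:8].round(3).tolist(), "zmed",np.median(q[:,2]).round(4) if len(q) else 0)
E
```

```text
t 20.7 pos [ 0.656  -0.1453  0.0099] head 4.08 -> shift [ 39.78   0.41 -24.06] turn [0.18 0.06 2.58]
top 0 [] zmed 0
side 16 [[0.642, 0.295, 0.008], [0.643, 0.297, 0.004], [0.64, 0.301, 0.004], [0.646, 0.303, 0.006], [0.643, 0.304, 0.006], [0.646, 0.306, 0.007], [0.649, 0.307, 0.006], [0.649, 0.31, 0.008]] zmed 0.0068
```

Call:
{"method": "jog_arm", "body": {
  "plan": [-0.5, 0, 0, -2, 0, 0, 0, -0.5, 0, 0, -6, 0, 0, 0, -0.5, 0, 0, -11, 0, 0, 0, -0.5, 0, 0, -16, 0, 0, 0, -0.5, 1, 0, -20, 0, 0, 0, -0.5, 4, 0, -23, 0, 0, 1, -0.5, 8, 0, -24, 0, 0, 2, -0.5, 12.5, 0, -24, 0, 0, 2.6]
}}

```text
time_s: 21.6
tool_pos: [0.6472, -0.0201, 0.2514]
ee_rot: [2.192, 2.243, 0.006]
force: [0.7, 0.1, -0.9]
grip_width: 0.368
grip_force: 39.8
```

```bash
python3 -c "
from h import *
print(sensors.get_state()['grip_width']);go(.6275,.2475,.25,1.5)"
```

```text
0.3684297351976307
t 21.6 pos [ 0.6472 -0.0201  0.2514] head 1.33 -> shift [26.79 -1.35  0.11] turn [ 0.36  0.06 -0.17]
```

Call:
{"method": "jog_arm", "body": {
  "plan": [-0.5, 4.8, -0.2, 0, 0, 0, 0, -0.5, 9.6, -0.5, 0, 0, 0, 0, -0.5, 14.4, -0.7, 0, 0, 0, 0, -0.5, 19.2, -1, 0, 0, 0, 0, -0.5, 24, -1.2, 0, 0, 0, 0, -0.5, 26.7, -1.3, 0, 0, 0, 0, -0.5, 26.7, -1.3, 0, 0, 0, 0]
}}

```text
time_s: 22.3
tool_pos: [0.6247, 0.2503, 0.2476]
ee_rot: [-2.186, -2.255, -0.001]
force: [0.2, -0.5, -0.2]
grip_width: 0.372
grip_force: 39.8
```

Call:
{"method": "jog_arm", "body": {
  "plan": [-0.5, 0, 0, 4, 0, 0, 0, -0.5, 0, 0, 9, 0, 0, 0, -0.5, 0, 0, 14, 0, 0, 0, -0.5, 0, 0, 18, 0, 0, 0, -0.5, 0, 0, 20, 0, 0, 0, -0.5, 0, 0, 20, 0, 0, 0, -0.5, 0, 0, 20, 0, 0, 0]
}}

```text
time_s: 23.0
tool_pos: [0.6259, 0.2457, 0.0482]
ee_rot: [2.193, 2.249, -0.0]
force: [-0.5, -0.3, -0.1]
grip_width: 0.367
grip_force: 39.8
```

```bash
python3 - <<'E'
from h import *
go(.6275,.2475,.010,1.5)
s=camera("side"); w=wl(s)
for r in find(s,w,"holder_center",.054,.006): print(*r)
save(s,"hold1.png",(270,130,390,235),5)
E
```

```text
t 23.0 pos [0.6259 0.2457 0.0482] head 1.43 -> shift [0.18 0.16 3.82] turn [-0.    0.01 -0.07]
holder_center 0.7 [626.8 244.6] [33.4 96.1] 0.1 264
```

View pics/hold1.png

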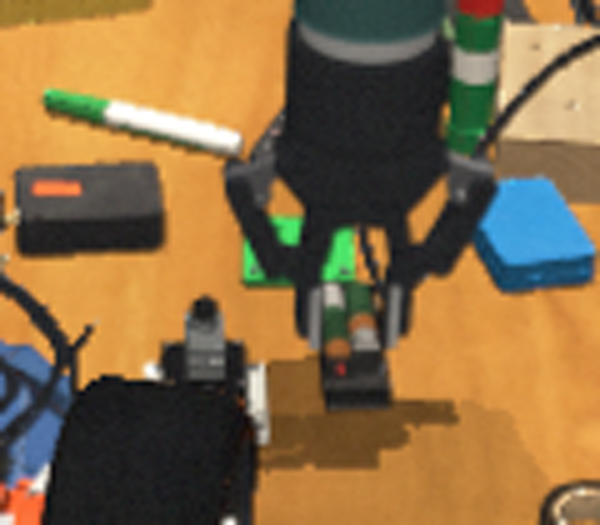

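Call:
{"method": "jog_arm", "body": {
  "plan": [-0.5, 0.2, 0.15, 1.5, 0, 0, 0, -0.5, 0.2, 0.15, 2.8, 0, 0, 0, -0.5, 0.2, 0.15, 3.4, 0, 0, 0, -0.5, 0.2, 0.15, 3.7, 0, 0, 0, -0.5, 0.2, 0.15, 3.8, 0, 0, 0, -0.5, 0.2, 0.15, 3.9, 0, 0, 0, -0.5, 0.2, 0.15, 3.9, 0, 0, 0]
}}

```text
time_s: 23.8
tool_pos: [0.6258, 0.2481, 0.0099]
ee_rot: [-2.192, -2.249, 0.004]
force: [-4.7, -2.0, 8.8]
grip_width: 0.366
grip_force: 40.9
```

Call:
{"method": "jog_arm", "body": {
  "plan": [-0.5, 0, 0, -0.4, 0, 0, 0, -0.5, 0.05, 0.3, -0.4, 0, 0, 0, -0.5, 0.05, 0.3, -0.4, 0, 0, 0, -0.5, 0.05, 0.3, -0.1, 0, 0, 0, -0.5, 0.05, 0.3, -0.05, 0, 0, 0, -0.5, 0.05, 0.3, -0.05, 0, 0, 0]
}}

```text
time_s: 24.4
tool_pos: [0.6307, 0.2492, 0.0099]
ee_rot: [2.192, 2.249, 0.002]
force: [-0.3, -1.0, 4.4]
grip_width: 0.367
grip_force: 40.4
```

Call:
{"method": "jog_arm", "body": {
  "plan": [-0.2, 0, 0, 0, 0, 0, 0, -0.1, 0, 0, 0, 0, 0, 0, -0.05, 0, 0, 0, 0, 0, 0, -0.05, 0, 0, -2, 0, 0, 0, -0.05, 0, 0, -6, 0, 0, 0, -0.05, 0, 0, -11, 0, 0, 0, -0.05, 0, 0, -16, 0, 0, 0, -0.05, 0, 0, -21, 0, 0, 0]
}}

```text
time_s: 25.2
tool_pos: [0.6295, 0.2488, 0.2208]
ee_rot: [-2.192, -2.25, 0.001]
force: [1.8, 0.8, 0.2]
grip_width: 0.473
grip_force: 0.0
```

```bash
python3 - <<'E'
from h import *
go(.654,-.0535,.22,5)
s=camera("side"); w=wl(s)
for r in find(s,w,"holder_center",.014): print(*r)
for r in find(s,w,"dongle_center",.007): print(*r)
q=w[(abs(w[...,2]-.008)<.003)&(abs(w[...,0]-.56)<.03)&(abs(w[...,1]-.25)<.04)]; print("tile back edge",np.sort(q[:,0])[-8:].round(4))
save(s,"hold2.png",(270,130,390,235),5)
E
```

```text
t 25.2 pos [0.6295 0.2488 0.2208] head 1.48 -> shift [-30.29   1.67   0.08] turn [-0.04  0.01 -3.52]
holder_center 0.55 [630.9 248.6] [33.  97.4] 1.2 271
dongle_center 0.44 [653.5 -55.7] [14.8 55.8] 5.8 138
tile back edge [0.5828 0.583  0.5831 0.5832 0.5836 0.5837 0.5839 0.5841]
```

View pics/hold2.png

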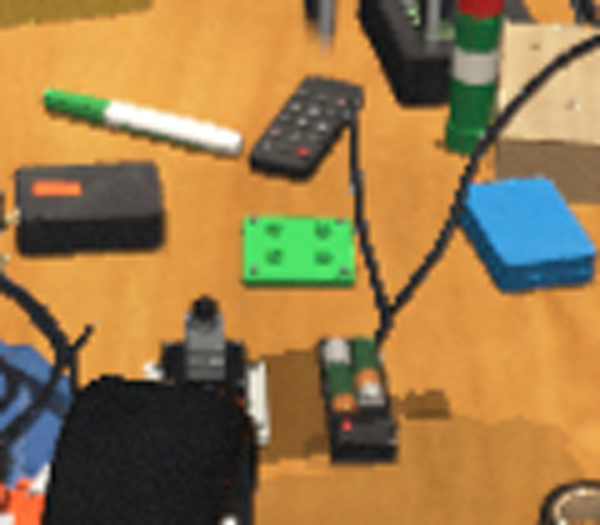

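Call:
{"method": "jog_arm", "body": {
  "plan": [0, -4.8, 0.3, 0, 0, 0, -1, 0, -9.6, 0.5, 0, 0, 0, -2, 0, -14.4, 0.8, 0, 0, 0, -3.8, 0, -19.2, 1.1, 0, 0, 0, -3.8, 0, -24, 1.4, 0, 0, 0, -3.8, 0, -28.8, 1.6, 0, 0, 0, -3.8, 0, -30.3, 1.7, 0, 0, 0, -3.8, 0, -30.3, 1.7, 0, 0, 0, -3.8]
}}

```text
time_s: 26.15
tool_pos: [0.6541, -0.0557, 0.2174]
ee_rot: [-2.12, -2.316, 0.002]
force: [-0.0, -0.1, 0.0]
grip_width: 0.5
grip_force: 0.0
```

Call:
{"method": "jog_arm", "body": {
  "plan": [-0.2, 0, 0, 4, 0, 0, 0, -0.2, 0, 0, 9, 0, 0, 0, -0.2, 0, 0, 14, 0, 0, 0, -0.2, 0, 0, 17, 0, 0, 0, -0.2, 0, 0, 17, 0, 0, 0, -0.2, 0, 0, 17, 0, 0, 0]
}}

```text
time_s: 26.75
tool_pos: [0.6542, -0.0519, 0.0489]
ee_rot: [-2.114, -2.322, 0.001]
force: [0.8, 0.0, -0.1]
grip_width: 0.397
grip_force: 0.0
```

```bash
python3 - <<'E'
from h import *
go(.654,-.0535,.003,5.3)
s=camera("side"); w=wl(s)
for r in find(s,w,"dongle_center",.007): print(*r)
t=camera("top"); w=wl(t)
for r in find(t,w,"holder_center",.014,.006): print(*r)
for m in finder.masks_of("holder_center",t):
    q=w[m["pixels"]]
    if abs(np.nanmedian(q[:,1])-.25)<.03:
        for y0 in np.arange(.205,.30,.015):
            k=q[abs(q[:,1]-y0)<.008]; print(y0.round(3),len(k),np.nanpercentile(k[:,2],[25,50,75]).round(4))
E
```

```text
t 26.75 pos [ 0.6542 -0.0519  0.0489] head 5.37 -> shift [-0.17 -0.03  4.59] turn [-0.1  -0.05  0.07]
dongle_center 0.57 [653.4 -54. ] [15.2 58.6] 5.1 150
holder_center 0.94 [627.4 250.3] [32.3 93.4] 1.2 353
0.205 43 [0.0112 0.0143 0.0166]
0.22 70 [0.0114 0.0139 0.016 ]
0.235 67 [0.0102 0.0135 0.0166]
0.25 71 [0.0115 0.0142 0.0162]
0.265 68 [0.0118 0.0141 0.0168]
0.28 64 [0.0118 0.0152 0.0177]
0.295 41 [0.0114 0.0141 0.0161]
0.205 0 nan
0.22 0 nan
0.235 56 [0.0274 0.03   0.0324]
0.25 32 [0.0269 0.0286 0.0315]
0.265 21 [0.0272 0.0302 0.0319]
0.28 0 nan
0.295 0 nan
  return np.nanmean(a, axis, out=out, keepdims=keepdims)
```

Call:
{"method": "jog_arm", "body": {
  "plan": [-0.2, -0.2, 0, 2, 0, 0, 0, -0.2, -0.2, 0, 3.8, 0, 0, 0, -0.2, -0.2, 0, 4.4, 0, 0, 0, -0.2, -0.2, 0, 4.5, 0, 0, 0, -0.2, -0.2, 0, 4.5, 0, 0, 0]
}}

```text
time_s: 27.5
tool_pos: [0.6558, -0.0556, 0.0053]
ee_rot: [2.116, 2.32, 0.001]
force: [-0.1, -0.2, -0.3]
grip_width: 0.4
grip_force: 0.0
```

Call:
{"method": "jog_arm", "body": {
  "plan": [-0.8, 0, 0, 0, 0, 0, 0, -0.8, 0, 0, 0, 0, 0, 0, -0.8, 0, 0, 0, 0, 0, 0, -0.8, 0, 0, 0, 0, 0, 0],
  "grip_force": 30
}}

```text
time_s: 27.9
tool_pos: [0.6562, -0.0557, 0.0057]
ee_rot: [2.115, 2.32, 0.002]
force: [-0.7, -0.3, 6.2]
grip_width: 0.177
grip_force: 29.7
```

```bash
python3 - <<'E'
from h import *
for n in ("top","side"):
    p=camera(n);w=wl(p)
    for r in find(p,w,"tester_center",.026,.003): print(n,*r)
go(.4875,.3565,.25,93.5)
E
```

```text
top tester_center 0.61 [484.6 430. ] [84.2 60. ] 4.7 449
side tester_center 0.56 [489.4 425.3] [80.8 61.9] 1.8 297
t 28.1 pos [ 0.6562 -0.0557  0.0057] head 5.28 -> shift [ 42.58 -12.95 -24.49] turn [ 8.000e-02  1.300e-01 -8.822e+01]
```

Call:
{"method": "jog_arm", "body": {
  "plan": [-0.5, 0, 0, 0, 0, 0, 0, -0.5, 0, 0, 0, 0, 0, 0, -0.5, 0, 0, 0.25, 0, 0, 0, -0.5, 0, 0, 0.25, 0, 0, 0, -0.8, 0, 0, 0.25, 0, 0, 0, -0.8, 0, 0, 0.25, 0, 0, 0, -0.8, 0, 0, 0.25, 0, 0, 0, -0.8, 0, 0, 0.25, 0, 0, 0]
}}

```text
time_s: 28.9
tool_pos: [0.655, -0.0555, 0.0018]
ee_rot: [-2.117, -2.321, 0.0]
force: [-0.4, 0.0, -0.8]
grip_width: 0.181
grip_force: 30.8
```

Call:
{"method": "jog_arm", "body": {
  "plan": [-0.8, 0, 0, -2, 0, 0, 0, -0.8, 0, 0, -6, 0, 0, 0, -0.8, 0, 0, -11, 0, 0, 0, -0.8, 0, 0, -16, 0, 0, 0, -0.8, 1, -0.3, -20, 0, 0, -4, -0.8, 4, -1.2, -23, 0, 0, -11, -0.8, 8, -2.4, -24.5, 0, 0, -19, -0.8, 12.5, -3.8, -24.5, 0, 0, -27]
}}

```text
time_s: 29.7
tool_pos: [0.6077, 0.0659, 0.2508]
ee_rot: [1.508, 2.748, 0.006]
force: [1.0, 1.1, 0.2]
grip_width: 0.179
grip_force: 30.8
```

```bash
python3 -c "
from h import *
print(sensors.get_state()['grip_width']);go(.494,.3605,.25,94)"
```

```text
0.17902171670493755
t 29.7 pos [0.6077 0.0659 0.2508] head 32.49 -> shift [30.96  6.23 -0.  ] turn [  0.21   0.41 -61.51]
```

Call:
{"method": "jog_arm", "body": {
  "plan": [-0.8, 4.7, 0.9, 0, 0, 0, -8, -0.8, 9.4, 1.8, 0, 0, 0, -16, -0.8, 14.1, 2.8, 0, 0, 0, -24, -0.8, 18.8, 3.8, 0, 0, 0, -32, -0.8, 23.5, 4.7, 0, 0, 0, -40, -0.8, 28, 5.6, 0, 0, 0, -48, -0.8, 30.9, 6.2, 0, 0, 0, -56, -0.8, 30.9, 6.2, 0, 0, 0, -61.5]
}}

```text
time_s: 30.5
tool_pos: [0.4913, 0.3634, 0.2467]
ee_rot: [0.119, -3.139, -0.002]
force: [0.5, -0.7, -0.5]
grip_width: 0.182
grip_force: 30.8
```

```bash
python3 -c "
from h import *
print(sensors.get_state()['grip_width']);go(.494,.3605,.05,94)"
```

```text
0.18175712170809016
t 30.5 pos [0.4913 0.3634 0.2467] head 94.34 -> shift [-0.26 -0.33 19.67] turn [ 0.07 -0.02  0.34]
```

Call:
{"method": "jog_arm", "body": {
  "plan": [-0.8, -0.2, -0.2, 4, 0, 0, 0, -0.8, -0.2, -0.2, 9, 0, 0, 0, -0.8, -0.2, -0.2, 14, 0, 0, 0, -0.8, -0.2, -0.2, 18, 0, 0, 0, -0.8, -0.2, -0.2, 20.5, 0, 0, 0, -0.8, -0.2, -0.2, 20.5, 0, 0, 0, -0.8, -0.2, -0.2, 20.5, 0, 0, 0]
}}

```text
time_s: 31.2
tool_pos: [0.4952, 0.358, 0.042]
ee_rot: [0.103, -3.139, 0.0]
force: [1.0, 0.3, 0.5]
grip_width: 0.18
grip_force: 30.8
```

```bash
python3 - <<'E'
from h import *
print(sensors.get_state()['grip_width']);go(.494,.3605,.002,94)
s=camera("side"); w=wl(s)
for r in find(s,w,"dongle_center",.046,.008): print(*r)
q=w[(abs(w[...,2]-.026)<.003)&(abs(w[...,0]-.488)<.06)&(abs(w[...,1]-.43)<.05)]; print(cv2.minAreaRect((q[:,:2]*1000).astype(np.float32)))
save(s,"don1.png",(250,120,370,225),5)
E
```

```text
0.18001083573109058
t 31.2 pos [0.4952 0.358  0.042 ] head 93.77 -> shift [0.11 0.26 4.  ] turn [-0.01 -0.03 -0.23]
dongle_center 0.62 [491.6 351. ] [14.9 53.7] 84.4 40
((487.88720703125, 427.7896728515625), (83.7419204711914, 63.1800422668457), 3.8465576171875)
```

View pics/don1.png

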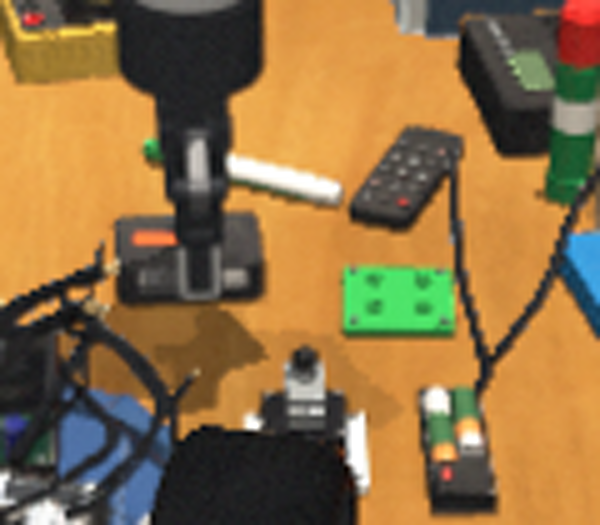

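Call:
{"method": "jog_arm", "body": {
  "plan": [-0.8, 0.1, 0.25, 1.5, 0, 0, 0, -0.8, 0.1, 0.25, 2.8, 0, 0, 0, -0.8, 0.1, 0.25, 3.6, 0, 0, 0, -0.8, 0.1, 0.25, 3.9, 0, 0, 0, -0.8, 0.1, 0.25, 4, 0, 0, 0, -0.8, 0.1, 0.25, 4, 0, 0, 0]
}}

```text
time_s: 31.9
tool_pos: [0.494, 0.3604, 0.0016]
ee_rot: [0.103, -3.14, 0.0]
force: [0.2, 0.2, 0.2]
grip_width: 0.182
grip_force: 30.8
```

Call:
{"method": "jog_arm", "body": {
  "plan": [-0.6, 0, 0, 0, 0, 0, 0, -0.4, 0, 0, 0, 0, 0, 0, -0.4, 0, 0, 0, 0, 0, 0, -0.4, 0, 0, -2, 0, 0, 0, -0.4, 0, 0, -6, 0, 0, 0, -0.4, 0, 0, -11, 0, 0, 0, -0.4, 0, 0, -16, 0, 0, 0, -0.4, 0, 0, -20, 0, 0, 0]
}}

```text
time_s: 32.7
tool_pos: [0.4948, 0.3608, 0.2053]
ee_rot: [-0.103, 3.137, 0.002]
force: [0.7, 0.5, 0.5]
grip_width: 0.3
grip_force: 0.0
```

Call:
{"method": "jog_arm", "body": {
  "plan": [0, 4, 0, 0, 0, 0, 0, 0, 8, 0, 0, 0, 0, 0, 0, 8, -4.5, 0, 0, 0, 0, 0, 8, -9, 0, 0, 0, 0, 0, 8, -14, 0, 0, 0, 0, 0, 8, -19, 0, 0, 0, 0, 0, 8, -24, 0, 0, 0, 0, 0, 8, -29, 0, 0, 0, 0]
}}

```text
time_s: 33.5
tool_pos: [0.4332, 0.0641, 0.2022]
ee_rot: [-0.104, 3.138, -0.0]
force: [1.0, -0.5, 0.3]
grip_width: 0.498
grip_force: 0.0
```

```bash
python3 - <<'E'
from h import *
t=camera("top"); s=camera("side")
for n,p in (("top",t),("side",s)):
    w=wl(p)
    for k,h in (("tester_center",.026),("dongle_center",.007),("tile_top",.008),("holder_center",.014)):
        for r in find(p,w,k,h,.005): print(n,*r)
    for h,c in ((.03,"riser"),(.05,"servo")):
        q=w[(abs(w[...,2]-h)<.005)&(abs(w[...,0]-.55)<.04)&(abs(w[...,1]-.25)<.04)]; print(n,c,len(q),cv2.minAreaRect((q[:,:2]*1000).astype(np.float32)) if len(q) else 0)
a=cv2.resize(t["frame"][190:290,160:290],None,fx=3,fy=3,interpolation=cv2.INTER_CUBIC)
b=cv2.resize(s["frame"][135:235,260:390],None,fx=3,fy=3,interpolation=cv2.INTER_CUBIC)
cv2.imwrite("pics/end.png",np.hstack([a,b])[...,::-1])
E
```

```text
top dongle_center 0.66 [490.  359.9] [56.2 16.9] 2.3 98
top tile_top 0.8 [606.6 396.8] [68.2 63.7] 0.3 437
top tile_top 0.74 [549.4 252.5] [65.6 62.6] 1.8 175
top holder_center 0.56 [627.3 250. ] [32.1 93. ] 1.3 330
top riser 130 ((548.9170532226562, 250.8348388671875), (44.42588424682617, 42.11592483520508), 1.5378872156143188)
top servo 91 ((548.3875122070312, 255.11270141601562), (19.614501953125, 43.7174186706543), 1.2726476192474365)
side dongle_center 0.46 [490.6 356.6] [20.8 49.9] 88.3 79
side tile_top 0.55 [608.2 392.1] [63. 61.] 87.2 264
side holder_center 0.59 [631.  248.1] [32.9 95.6] 1.3 273
side riser 108 ((551.7481689453125, 249.08851623535156), (43.64815902709961, 44.91851806640625), 2.1018877029418945)
side servo 67 ((551.1072998046875, 248.36087036132812), (42.89432144165039, 18.063806533813477), 88.6881103515625)
```

View pics/end.png

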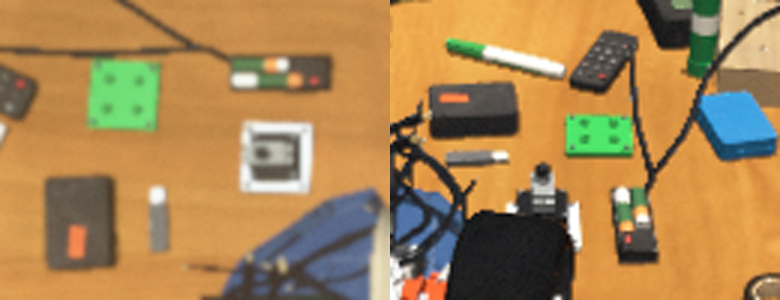

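```bash
python3 -c "
from plant import manip; print(manip.close_job())"
```

```text
the job is handed in; nothing more can be done
None
```

The job is handed in at about 34 s, with everything released: riser fully home on the tile, servo upright in its middle, holder flat behind the tile (gap about 3 cm, set about 4 mm off centre to clear a loose wire), and stick flat beside the case (gap about 3.2 cm).

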